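# Clamp a coupon under the sunken-knob press of an infrared spectrometer

### The arm

A 6-joint arm with a two-finger parallel gripper is mounted at the origin on the work surface. World frame = base frame: x ahead of the robot, y to its left, z up, the work surface at z = 0. Lengths are in m, angles in degrees, forces in N, time in s.
With the tool pointing down it reaches from about 0.3 to 0.85 m from the base axis. Payload 5.4 kg.
Tool frame: the origin (TCP) lies between the finger pads; the fingertips stand 14 mm ahead of it and the grasp point (between the pads) lies 5 mm behind it; z points along the fingers, y is the line along which they close (so a half turn about z gives the same grasp; the last joint's range is limited). The gripper opens to 85 mm and grips with 20 to 120 N. Pads are 22 mm wide; open, the fingers measure 114 mm over their backs; the gripper's body (76 mm by 85 mm) begins 54 mm behind the grasp point. The pads swing forward as they close: fully open they stand 13 mm farther back than shut.
Start: joints at [-81.308, 9.076, 91.501, -0, 79.423, -12.038], TCP at [0.204, -0.538, 0.245] pointing down, gripper open.
Joint ranges: [-166.64, 166.64], [-54.1, 131.32], [10.49, 154.53], [-73.88, 253.88], [9.74, 151.15], [-171.62, 171.62]. Speed limits (degrees/s): [147.25, 147.25, 180, 180, 180, 180].

### API

Orientations are given as a 3x3 rotation matrix whose columns are the frame's x, y, z axes.
In Python, from station import readout, vision, ticket gives the robot as it stands.
- The arm moves only by the shell command python3 -m jog 'ROWS' [FORCE]. ROWS is JSON, one flat list of numbers, 7 for each row, row after row: the shift along the tool's x, y, z as a fraction of full scale, then the turn, a rotation vector about the tool's x, y, z as a fraction of full scale, then the closure, from -1 (fully open) to 1 (shut). A call has exactly 8 rows; each row shifts and turns the commanded pose from where the row before left it, along the tool's axes as they then stand; what a row does not reach is not made up. Full scale, the value 1, is 150 mm for a shift and pi rad for a turn. A row lasts 1/10 s, in which the tool goes at most 50 mm and 8.59 degrees, less where a joint would pass 70% of its speed; a pose out of reach is approached as far as the arm can. A call with a number of a shift or a turn outside -1 to 1 is refused whole. A call with a gripper value outside its range is refused whole. The fingers move at their own pace and stop on an object; FORCE is the grip in N (left out, the last holds). Time passes only in rows, so rows that do not move let the fingers close, or fill a call up. It gives the time, the measured TCP pose, the force, the opening and the grip force at its end, in the units of the state.
- readout.observe(): the state, without advancing time (a new reading comes with each control period).
- vision.get_image(name): name is "scene" or "top" or "wrist"; returns a dict with "img" (400x640x3 uint8, red, green, blue), "intrinsics" (3x3 intrinsics, pixels), "world_to_cam" (4x4, takes a point from world to camera coordinates). Camera axes: x right, y up, looking along -z (the intrinsics and any distortion apply to the point x, -y, -z); pixel columns grow to the right and rows downward; lengths in m; the calibration is good to about 2 mm. A picture is of the moment at which its call begins. There is no depth.
- ticket.close_job(): hands the job in; it is judged then, once.
The state is a dict: "clock": time; "joint_positions": joint angles; "joint_vel": joint speeds; "joint_efforts": joint torques, N m; "position": TCP position; "orientation": TCP orientation; "ft_force": force on the tool from outside, world axes, zero at the start; "wrist_torque": the same for the moment, N m; "grip_width": finger opening in m; "gripper_force": force on a finger pad.
Only numpy, scipy, OpenCV 4.12 (cv2) and the standard library are available. Lean on these libraries where they do the work, as an engineer would, in place of code of your own. Each camera call takes 0.05 s, during which the arm holds its last target. There are 200 camera calls.

### The job

Swing the spectrometer's press arm in over the metal coupon on the crystal until it rests against its stop. Then reach into the well of the press head and turn the small sunken knob clockwise until the anvil presses the coupon onto the crystal with about 11 newtons (6 to 17 will do, over 20 cracks the crystal); coupons differ in thickness, so go by the rise in turning effort, not by the angle. Let go, leaving the coupon clamped, and do not disturb the vial, tin, mortar or bottle.

Things in the scene. Friction and masses are not known exactly. Their poses are not given: they have to be found in the camera images.
- spectrometer: White bench instrument 250 x 340 mm, grey top deck 90 mm above the bench, fixed to it. Origin: centre of its underside; x points to its back (its front faces the robot at yaw 0), z up. The dark display (up to 70 mm above the deck) stands at its left back, centred at (90, 105) mm.
- crystal (a point): Centre of the small round crystal face in the steel sample plate, 2 mm above the deck. The grey metal coupon, a disc of 24 mm diameter, lies loose on it, centred within 3 mm. Its thickness differs each time, 3 to 9 mm, and is not measured.
- post_axis (a point): Point on the upright axis of the press arm's post, 110 mm behind the crystal (spectrometer x), 40 mm above the deck. The post with the arm's hub is 36 mm across and reaches 64 mm above the deck. The arm is a bar 32 mm wide from hub to head.
- press_arm (a joint): Swing of the press arm about the post, rad. 0: home against its stop, head straight over the crystal. Grows counter-clockwise seen from above (head goes to the instrument's right, spectrometer -y); 1.1 is fully out. It has no latch and stays where left; at the head it takes about 3.5 N to swing.
- head_rim (a point): Centre of the open top of the press head: an upright grey cup, 86 mm outside diameter, 48 mm high, its axis 110 mm from the post axis. Rim 80 mm above the deck, underside 32 mm above it (tapered nose below that). Inside it is the well: 72 mm diameter, 38 mm deep. Axes turn with the arm; -x points from post to head.
- press_knob (a joint): Turn of the knob, rad, growing clockwise seen from above, 0 to 3.4. Drives the anvil down 6 mm per rad. Turning takes 0.12 N m of friction, which also holds it when let go, plus 0.006 N m for each newton on the anvil. The anvil touches the coupon somewhere from 1.5 (9 mm coupon) to 2.5 (3 mm coupon).
- knob_grip (a point): Point on the knob's axis (the well's centre), 17 mm above the well's floor, 21 mm below the rim. The knob is a black bar 27 mm long along its own x, 14 mm thick along y (grip it across this), 24 mm high; its top is 10 mm above this point, 11 mm below the rim. x of this point turns with the knob.
- anvil: Steel anvil under the press head, 13 mm diameter, on the well's axis. Origin: centre of its lower face when not loaded, 18 mm above the crystal at knob 0. The tip is sprung: after touching the coupon it starts at about 2 N and then gains 8 N per mm, that is 48 N per rad of the knob.
- vial: Amber vial with black cap, 28 mm diameter, 48 mm high, standing on the deck at the instrument's left front. Origin: centre of its underside. Leave alone.
- sample_tin: Flat round aluminium tin, 56 mm diameter, 23 mm high, on the deck at the instrument's left. Origin: centre of its underside. Leave alone.
- mortar: White mortar bowl, 80 mm diameter, 35 mm high, on the bench to the left. Origin: centre of its underside. Leave alone.
- solvent_bottle: Clear bottle with blue cap, 68 mm diameter, 140 mm high, on the bench to the left. Origin: centre of its underside. Leave alone.

How it is judged:
By the outcome, as a careful person would: the job done as asked, in the order asked, and still so for the second after the job is handed in, with the robot touching nothing.
It also fails if it takes over 72 s, if anything falls off the work surface, if the arm or the gripper's body presses on something with over 40 N, if the wrist force passes 120 N, or if a joint passes its speed limit or range.

## Working session

There is one attempt and no reset: what is moved stays moved. The work goes in short steps, Python scripts to look and compute and a shell command to move; the robot and the scene stay as the last step left them, time stands still between calls to the robot, and variables do not carry over. Pictures are saved under pics/ and viewed, at most 10 in all, crops included, and the job is handed in when it is done.

```bash
ls; mkdir -p pics
python3 - <<'E'
from station import readout, vision
import cv2
print(readout.observe())
for n in ("scene","top"):
    d=vision.get_image(n); cv2.imwrite(f"pics/{n}0.png",d["img"][:,:,::-1]); print(n,d["intrinsics"],d["world_to_cam"], d.keys())
E
```

```text
pics
{'clock': 0.0, 'joint_positions': array([-8.13091833e+01,  9.11195341e+00,  9.15728503e+01, -1.86465276e-03,
        7.94249777e+01, -1.20375897e+01]), 'joint_vel': array([-0.03729474,  0.12560842, -0.01231155,  0.05172932,  0.05179242,
        0.00121617]), 'joint_efforts': array([ 4.42274286e-04, -3.95995474e+01, -3.31427944e+01, -2.85222959e-04,
        8.28409422e-03, -8.18749175e-07]), 'position': array([ 0.2033974 , -0.53719429,  0.24431781]), 'orientation': array([[ 9.35266603e-01,  3.53943892e-01, -3.21143251e-04],
       [ 3.53943846e-01, -9.35264767e-01,  1.88921138e-03],
       [ 3.68320861e-04, -1.88058299e-03, -9.99998164e-01]]), 'ft_force': array([ 0.41203118, -0.09471382, -0.0273998 ]), 'wrist_torque': array([0.06162304, 0.05949851, 0.01180282]), 'gripper_force': 0.0, 'grip_width': 0.08501135613231253}
scene [[371.46504474   0.         324.60765883]
 [  0.         371.46504474 199.51356538]
 [  0.           0.           1.        ]] [[-0.0645785   0.997873   -0.00889362 -0.16885629]
 [-0.56199976 -0.02900307  0.82662875  0.17405509]
 [ 0.82461257  0.05838065  0.56267736 -1.22603266]
 [ 0.          0.          0.          1.        ]] dict_keys(['img', 'intrinsics', 'world_to_cam'])
top [[437.54908413   0.         318.17560961]
 [  0.         437.54908413 195.31276525]
 [  0.           0.           1.        ]] [[-1.61479964e-02 -9.99869529e-01  4.08643728e-04  2.11344832e-01]
 [ 9.85716588e-01 -1.58509007e-02  1.67665012e-01 -5.09031191e-01]
 [-1.67636660e-01  3.11026092e-03  9.85843941e-01 -9.47595287e-01]
 [ 0.00000000e+00  0.00000000e+00  0.00000000e+00  1.00000000e+00]] dict_keys(['img', 'intrinsics', 'world_to_cam'])
```

View pics/top0.png

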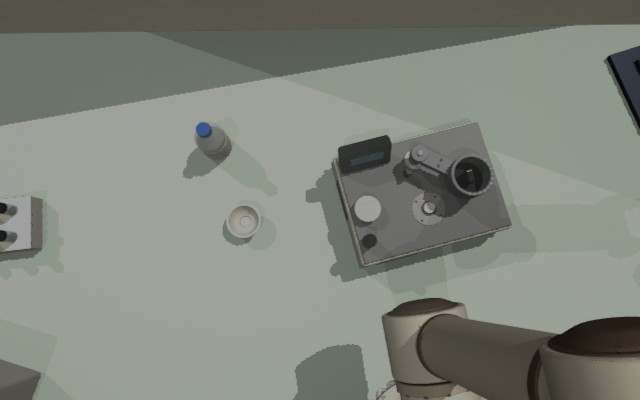

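View pics/scene0.png

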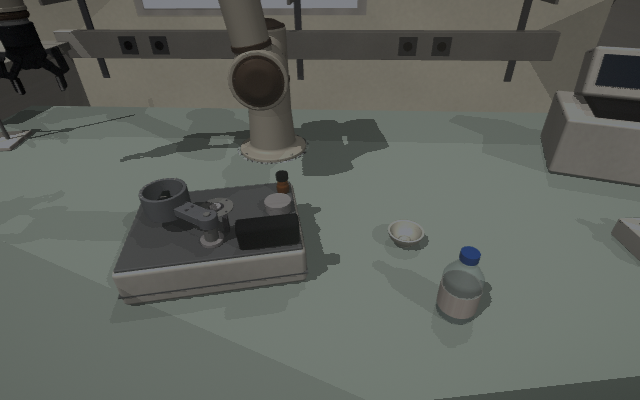

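The top view shows the instrument with corners near (335,160), (478,124), (508,228) and (362,263). The rim is near (469,175), the crystal near (429,208) and the post hub near (418,155). In the scene view the cup is at (165,190).

```bash
cat > h.py <<'E'
import numpy as np, cv2
from station import readout, vision
def ray(d,u,v):
    K=d["intrinsics"];T=d["world_to_cam"];R=T[:3,:3]
    c=np.linalg.inv(K)@[u,v,1]; c=np.array([c[0],-c[1],-c[2]])
    return -R.T@T[:3,3], R.T@c
def onz(d,u,v,z):
    o,r=ray(d,u,v); return o+r*(z-o[2])/r[2]
def proj(d,p):
    T=d["world_to_cam"]; c=T[:3,:3]@np.array(p)+T[:3,3]; q=d["intrinsics"]@[c[0],-c[1],-c[2]]; return q[:2]/q[2]
E
python3 - <<'E'
from h import *
d=vision.get_image("top"); im=d["img"][:,:,::-1].copy()
c=cv2.resize(im[110:270,325:525],None,fx=3.75,fy=3.75,interpolation=cv2.INTER_CUBIC)
c=np.clip(c.astype(float)*1.6,0,255).astype('uint8'); cv2.imwrite("pics/crop1.png",c)
print("rim",onz(d,469.5,175,.17)," crystal",onz(d,429,208.5,.092)," post",onz(d,418,155,.154))
for p in [(335,160),(478,124),(508,228),(362,263)]: print(onz(d,*p,.09))
E
```

```text
rim [ 0.52683227 -0.09751457  0.17      ]  crystal [ 0.47160208 -0.03332659  0.092     ]  post [ 0.57355805 -0.00134283  0.154     ]
[0.58202256 0.16524803 0.09      ]
[ 0.6589833  -0.15352644  0.09      ]
[ 0.42732276 -0.19949995  0.09      ]
[0.35875335 0.11359178 0.09      ]
```

View pics/crop1.png

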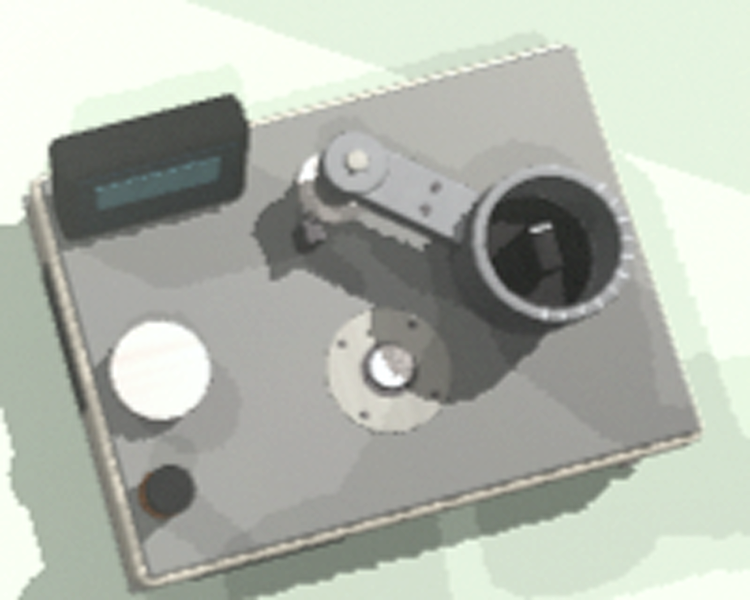

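The crop shows the rim ellipse centred at crop (550,245), the hub cap at (355,160) and the plate centre at (390,370). The knob is dark inside the well, near (545,250).

Run:
```python
from h import *
d=vision.get_image("top"); f=lambda u,v,z:onz(d,u/3.75+325-.4,v/3.75+110-.4,z)[:2]
FL,FR,BR,BL=[f(*p,.09) for p in [(145,582),(698,435),(575,48),(35,185)]]
for a,b,o in ((FR,BR,0),(FL,BL,0),(FL,FR,90),(BL,BR,90)): 
    v=b-a; print("yaw",np.degrees(np.arctan2(v[1],v[0]))+o,np.linalg.norm(v))
c=(FL+FR+BR+BL)/4; print("centre",c)
cr=f(390,370,.092); hub=f(355,160,.154); rim=f(550,245,.17)
print("crystal",cr,"hub",hub,"rim",rim)
v=hub-cr;print(np.linalg.norm(v),np.degrees(np.arctan2(v[1],v[0])))
v=rim-hub;print(np.linalg.norm(v),np.degrees(np.arctan2(v[1],v[0]))+180)
s=vision.get_image("scene"); im=s["img"][:,:,::-1]
print("proj in scene: rim",proj(s,[*rim,.17]),"hub",proj(s,[*hub,.154]),"cr",proj(s,[*cr,.092]))
c=cv2.resize(im[160:300,110:310],None,fx=4,fy=4,interpolation=cv2.INTER_CUBIC)
c=np.clip(c.astype(float)*1.6,0,255).astype('uint8')
for p in ([*rim,.17],[*hub,.154],[*cr,.092]):
    q=(proj(s,p)-[110,160]+.4)*4; cv2.circle(c,tuple(int(x) for x in q),3,(0,0,255),-1)
ring=[(proj(s,[rim[0]+.043*np.cos(t),rim[1]+.043*np.sin(t),.17])-[110,160]+.4)*4 for t in np.linspace(0,6.3,60)]
cv2.polylines(c,[np.int32(ring)],True,(0,255,0),1)
cv2.imwrite("pics/crop2.png",c)
```

```text
yaw 12.747976945328597 0.23616247067132712
yaw 13.82411853317317 0.23632322744391882
yaw 13.721739637066705 0.32614316006232613
yaw 13.688031497076693 0.3305789651238904
centre [ 0.50861572 -0.02021506]
crystal [ 0.47211925 -0.03250033] hub [ 0.57926031 -0.00424028] rim [ 0.52691111 -0.10103193]
0.11080540581015963 14.77608310182614
0.11004118461985506 61.59351950491859
proj in scene: rim [163.05275499 188.19232228] hub [205.71813503 213.01795927] cr [214.80159787 206.25663164]
```

View pics/crop2.png

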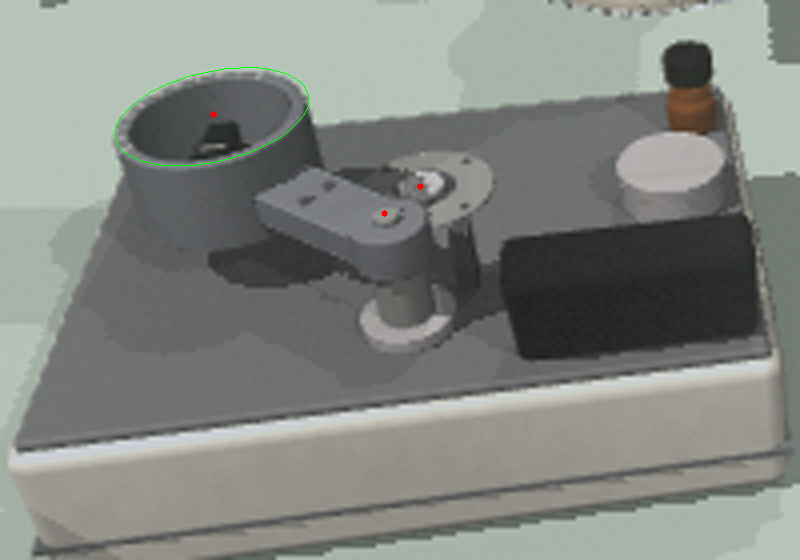

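The projected rim circle (green) coincides with the cup's rim at crop (213,115), so the estimates agree between views. The head is at (0.527,-0.101), the post at (0.579,-0.004), the yaw is about 13.7° and the swing needed is about 48°. I'll move behind the head next.

```bash
python3 -m jog '[0.279,-0.134,0,0,0,0,1, 0.279,-0.134,0,0,0,0,1, 0.279,-0.134,0,0,0,0,1, 0.279,-0.134,0,0,0,0,1, 0.279,-0.134,0,0,0,0,1, 0.279,-0.134,0,0,0,0,1, 0.279,-0.134,0,0,0,0,1, 0.279,-0.134,0,0,0,0,1]' 20
python3 -m jog '[0.279,-0.134,0,0,0,0,1, 0.279,-0.134,0,0,0,0,1, 0.279,-0.134,0,0,0,0,1, 0.279,-0.134,0,0,0,0,1, 0,0,0,0,0,-0.045,1, 0,0,0,0,0,-0.045,1, 0,0,0,0,0,-0.045,1, 0,0,0,0,0,-0.045,1]'
cat >> h.py <<'E'
def to(x,y,z=None):
    s=readout.observe(); p=s["position"]; R=s["orientation"]
    t=np.array([x,y,p[2] if z is None else z]); d=R.T@(t-p)
    print("pos",p.round(4),"-y ang",np.degrees(np.arctan2(-R[1,1],-R[0,1])).round(1),"units",(d/.15).round(3),"F",s["ft_force"].round(2),"Tq",s["wrist_torque"].round(3),"j",s["joint_positions"].round(1),"w",round(s["grip_width"],4),"t",s["clock"])
E
python3 -c "
from h import *
to(.5885,-.1343,.15)"
```

```text
clock: 1.05
position: [0.4607, -0.2672, 0.2454]
orientation: [[0.935, 0.354, 0.0], [0.354, -0.935, -0.0], [0.0, 0.0, -1.0]]
ft_force: [0.5, -0.9, -0.2]
grip_width: 0.0002
gripper_force: 0.0
clock: 1.85
position: [0.5878, -0.1342, 0.245]
orientation: [[0.595, 0.804, -0.001], [0.804, -0.595, 0.0], [-0.0, -0.001, -1.0]]
ft_force: [-0.6, 0.1, -0.0]
grip_width: -0.0003
gripper_force: 0.0
pos [ 0.5878 -0.1342  0.245 ] -y ang 143.5 units [0.002 0.005 0.633] F [-0.63  0.1  -0.  ] Tq [ 0.016 -0.022  0.008] j [-24.3  13.2  86.8  -0.   80.   12.2] w -0.0003 t 1.85
```

```bash
python3 -m jog '[0,0,0.127,0,0,-0.045,1, 0,0,0.127,0,0,0,1, 0,0,0.127,0,0,0,1, 0,0,0.127,0,0,0,1, 0,0,0.125,0,0,0,1, 0,-0.03,0,0,0,0,1, 0,-0.03,0,0,0,0,1, 0,0,0,0,0,0,1]'
python3 -m jog '[0,-0.02,0,0,0,0,1, -0.013,-0.025,0,0,0,0.011,1, -0.027,-0.051,0,0,0,0.022,1, -0.027,-0.051,0,0,0,0.022,1, -0.027,-0.051,0,0,0,0.022,1, -0.027,-0.051,0,0,0,0.022,1, -0.027,-0.051,0,0,0,0.022,1, -0.013,-0.025,0,0,0,0.011,1]'
python3 - <<'E'
from h import *
to(.4864,-.0897,.15)
d=vision.get_image("top"); im=d["img"][:,:,::-1]
c=cv2.resize(im[110:270,325:525],None,fx=3,fy=3); cv2.imwrite("pics/push1.png",np.clip(c*1.5,0,255).astype('uint8'))
E
```

```text
clock: 2.65
position: [0.5801, -0.13, 0.1517]
orientation: [[0.481, 0.877, 0.002], [0.877, -0.481, -0.001], [0.0, 0.002, -1.0]]
ft_force: [-0.4, 0.2, 0.4]
grip_width: 0.0003
gripper_force: 0.0
clock: 3.45
position: [0.5279, -0.1194, 0.1521]
orientation: [[0.795, 0.606, 0.004], [0.607, -0.795, -0.002], [0.002, 0.004, -1.0]]
ft_force: [3.0, -1.4, 0.6]
grip_width: -0.0
gripper_force: 1.4
pos [ 0.5279 -0.1194  0.1521] -y ang 127.3 units [-0.1   -0.325  0.012] F [ 2.98 -1.41  0.56] Tq [-0.157 -0.438 -0.048] j [-25.5   9.1 102.4   0.   68.1  27.1] w -0.0 t 3.45
```

View pics/push1.png

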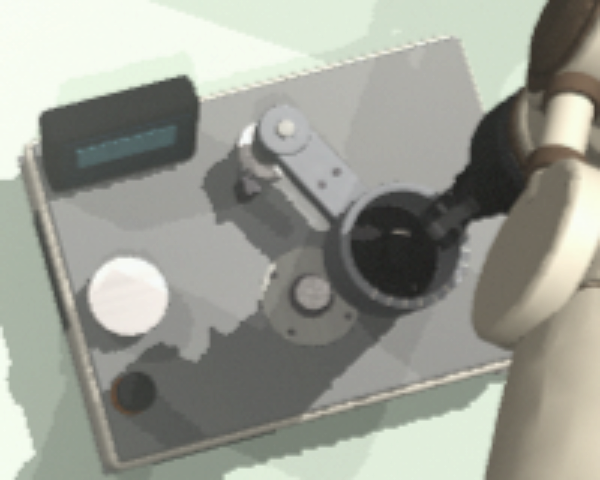

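The head is swinging with the finger, at crop (402,248) and about halfway home, with about 3.3 N of push. I'll carry on.

```bash
python3 -m jog '[-0.027,-0.051,0,0,0,0.022,1, -0.027,-0.051,0,0,0,0.022,1, -0.027,-0.051,0,0,0,0.022,1, -0.02,-0.038,0,0,0,0.0165,1, -0.013,-0.025,0,0,0,0.011,1, -0.007,-0.013,0,0,0,0.006,1, 0,-0.007,0,0,0,0,1, 0,0,0,0,0,0,1]'
python3 -c "
from h import *
to(.4864,-.0897,.15)"
```

```text
clock: 4.3
position: [0.4942, -0.0979, 0.1511]
orientation: [[0.942, 0.336, 0.001], [0.336, -0.942, -0.001], [0.001, 0.001, -1.0]]
ft_force: [1.1, -3.1, 2.4]
grip_width: 0.0001
gripper_force: 1.5
pos [ 0.4942 -0.0979  0.1511] -y ang 109.6 units [-0.031 -0.069  0.007] F [ 1.07 -3.13  2.38] Tq [-0.378 -0.15   0.013] j [-25.    3.9 108.3  -0.   67.7  45.4] w 0.0001 t 4.3
```

```bash
python3 -m jog '[-0.009,-0.015,0,0,0,0.008,1, -0.009,-0.015,0,0,0,0.008,1, -0.006,-0.013,0,0,0,0.008,1, -0.004,-0.013,0,0,0,0.008,1, 0,-0.007,0,0,0,0,1, 0,0,0,0,0,0,1, 0,0,0,0,0,0,1, 0,0,0,0,0,0,1]'
python3 -m jog '[0,-0.007,0,0,0,0,1, 0,0,0,0,0,0,1, 0,-0.007,0,0,0,0,1, 0,0,0,0,0,0,1, 0,0,0,0,0,0,1, 0,0,0,0,0,0,1, 0,0,0,0,0,0,1, 0,0,0,0,0,0,1]'
python3 -c "
from h import *
to(.4864,-.0897,.15)"
```

```text
clock: 5.1
position: [0.4865, -0.0894, 0.1498]
orientation: [[0.971, 0.239, -0.001], [0.239, -0.971, 0.001], [-0.001, -0.001, -1.0]]
ft_force: [-0.9, -2.7, 0.1]
grip_width: 0.0
gripper_force: 1.2
clock: 5.9
position: [0.4864, -0.0875, 0.1503]
orientation: [[0.971, 0.239, 0.0], [0.239, -0.971, 0.0], [0.0, -0.0, -1.0]]
ft_force: [-0.8, -2.8, -1.4]
grip_width: 0.0002
gripper_force: 1.4
pos [ 0.4864 -0.0875  0.1503] -y ang 103.8 units [-0.004  0.014  0.002] F [-0.83 -2.83 -1.37] Tq [-0.446  0.038  0.046] j [-24.3   2.6 109.7   0.   67.6  51.9] w 0.0002 t 5.9
```

Not at the stop yet. I'll creep in 1 mm steps and watch for the force jump.

```bash
for i in 1; do python3 -m jog '[0,-0.007,0,0,0,0,1, 0,0,0,0,0,0,1, 0,-0.007,0,0,0,0,1, 0,0,0,0,0,0,1, 0,0,0,0,0,0,1, 0,0,0,0,0,0,1, 0,0,0,0,0,0,1, 0,0,0,0,0,0,1]' | grep -E "pos|ft"
python3 -m jog '[0,-0.007,0,0,0,0,1, 0,0,0,0,0,0,1, 0,-0.007,0,0,0,0,1, 0,0,0,0,0,0,1, 0,0,0,0,0,0,1, 0,0,0,0,0,0,1, 0,0,0,0,0,0,1, 0,0,0,0,0,0,1]'| grep -E "pos|ft"; done
```

```text
position: [0.4859, -0.0857, 0.1504]
ft_force: [-1.9, -5.2, 0.5]
position: [0.4854, -0.0841, 0.1504]
ft_force: [-2.2, -6.4, 0.1]
```

```bash
python3 -m jog '[0,-0.007,0,0,0,0,1, 0,0,0,0,0,0,1, 0,-0.007,0,0,0,0,1, 0,0,0,0,0,0,1, 0,0,0,0,0,0,1, 0,0,0,0,0,0,1, 0,0,0,0,0,0,1, 0,0,0,0,0,0,1]' | grep -E "pos|ft"
python3 - <<'E'
from h import *
to(.4864,-.0897,.15)
d=vision.get_image("top"); im=d["img"][:,:,::-1]
c=cv2.resize(im[110:270,325:525],None,fx=3.75,fy=3.75,interpolation=cv2.INTER_CUBIC)
cv2.imwrite("pics/push2.png",np.clip(c*1.6,0,255).astype('uint8'))
E
```

```text
position: [0.4854, -0.084, 0.1505]
ft_force: [-0.8, -13.4, -2.9]
pos [ 0.4854 -0.084   0.1505] -y ang 103.8 units [-0.003  0.038  0.004] F [ -0.8  -13.4   -2.94] Tq [-2.024  0.036  0.055] j [-23.8   2.3 110.1  -0.3  67.5  52.5] w -0.0004 t 8.3
```

View pics/push2.png

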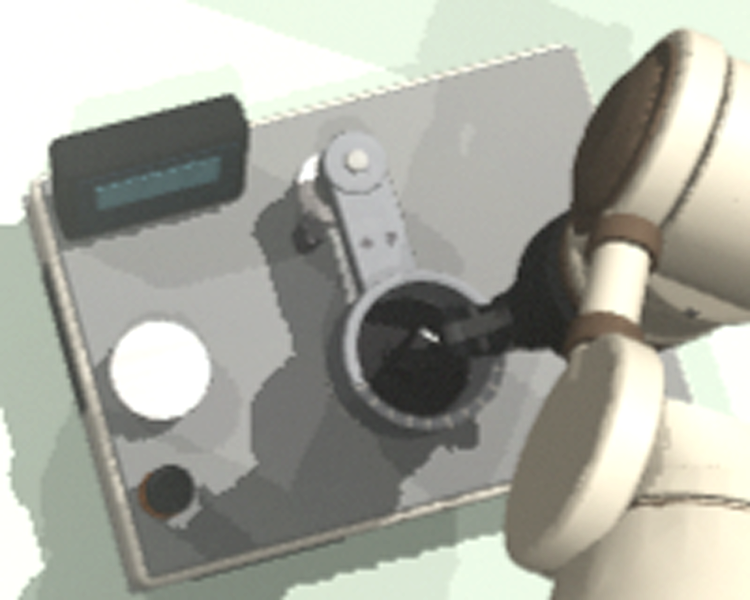

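The head is now straight over the crystal, with the rim centred at crop (423,352). The push rose to 13 N without motion, so it is against its stop. I'll retreat, rise and look into the well.

```bash
python3 -m jog '[0,0.03,0,0,0,0,1, 0,0.05,0,0,0,0,1, 0,0.08,0,0,0,0,1, 0,0,-0.2,0,0,0,1, 0,0,-0.25,0,0,0,1, 0,0,-0.25,0,0,0,1, 0,0,-0.2,0,0,0,1, 0,0,0,0,0,0,1]' | grep -E "pos|ft"
python3 -m jog '[0,-0.13,0,0,0,0,0, 0,-0.13,0,0,0,0,0, 0,-0.13,0,0,0,0,0, 0,-0.13,0,0,0,0,0, 0,0,0,0,0,0,0, 0,0,0,0,0,0,0, 0,0,0,0,0,0,0, 0,0,0,0,0,0,0]' | grep -E "pos|ft|grip"
python3 - <<'E'
from h import *
to(.4717,-.0282,.2)
d=vision.get_image("top"); print("rim",onz(d,437.4,203.5,.17))
w=vision.get_image("wrist"); T=w["world_to_cam"];print(w["intrinsics"],"campos",-T[:3,:3].T@T[:3,3],"look",-T[2,:3])
print("rim proj",proj(w,[.4717,-.0282,.17]))
cv2.imwrite("pics/w1.png",np.clip(w["img"][:,:,::-1]*1.5,0,255).astype('uint8')); np.save("w1.npy",w)
E
```

```text
position: [0.4932, -0.1062, 0.2909]
ft_force: [-0.5, -0.5, -0.4]
position: [0.4722, -0.0298, 0.2851]
ft_force: [0.8, 0.6, 0.7]
grip_width: 0.0428
gripper_force: 0.0
pos [ 0.4722 -0.0298  0.2851] -y ang 103.7 units [-0.    -0.011  0.568] F [0.81 0.61 0.66] Tq [ 0.048 -0.02  -0.043] j [-18.3  -7.9 104.1  -0.   83.8  58. ] w 0.0428 t 9.95
rim [ 0.47069849 -0.03025341  0.17      ]
[[358.78648432   0.         319.04243388]
 [  0.         358.78648432 202.87465313]
 [  0.           0.           1.        ]] campos [ 0.54094336 -0.01171453  0.41365994] look [-0.27192186 -0.06630349 -0.96003247]
rim proj [318.49524536 203.06524565]
```

View pics/w1.png

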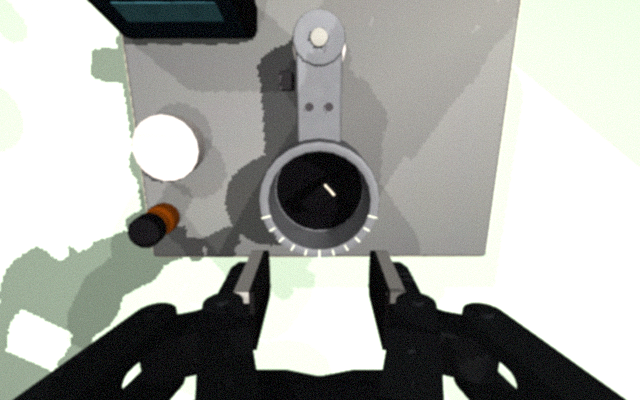

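The wrist view shows the rim at (319,198) and a white pointer on the knob at (329,189). The bar itself is dark, so I'll stretch the contrast.

Run:
```python
from h import *
w=np.load("w1.npy",allow_pickle=True).item(); g=w["img"].astype(float)
c=g[135:265,250:390]; c=cv2.resize(c,None,fx=4.5,fy=4.5,interpolation=cv2.INTER_CUBIC)
c=255*np.clip(c/60,0,1)**.6
for z,r,col in ((.17,.043,(0,255,0)),(.17,.036,(255,0,0))):
    ring=[(proj(w,[.4712+r*np.cos(t),-.0293+r*np.sin(t),z])-[250,135]+.4)*4.5 for t in np.linspace(0,6.3,60)]
    c=np.ascontiguousarray(c); cv2.polylines(c,[np.int32(ring)],True,col,1)
cv2.imwrite("pics/w1c.png",c[:,:,::-1].astype('uint8'))
m=(g.min(2)>100); m[:180]=0;m[198:]=0;m[:,:318]=0;m[:,342:]=0
print(np.argwhere(m)[:,::-1].tolist())
```

```text
[[325, 184], [324, 185], [325, 185], [326, 185], [324, 186], [325, 186], [326, 186], [327, 186], [325, 187], [326, 187], [327, 187], [328, 187], [326, 188], [327, 188], [328, 188], [329, 188], [327, 189], [328, 189], [329, 189], [330, 189], [328, 190], [329, 190], [330, 190], [331, 190], [329, 191], [330, 191], [331, 191], [332, 191], [330, 192], [331, 192], [332, 192], [333, 192], [331, 193], [332, 193], [333, 193], [334, 193], [332, 194], [333, 194], [334, 194], [333, 195], [334, 195]]
```

View pics/w1c.png

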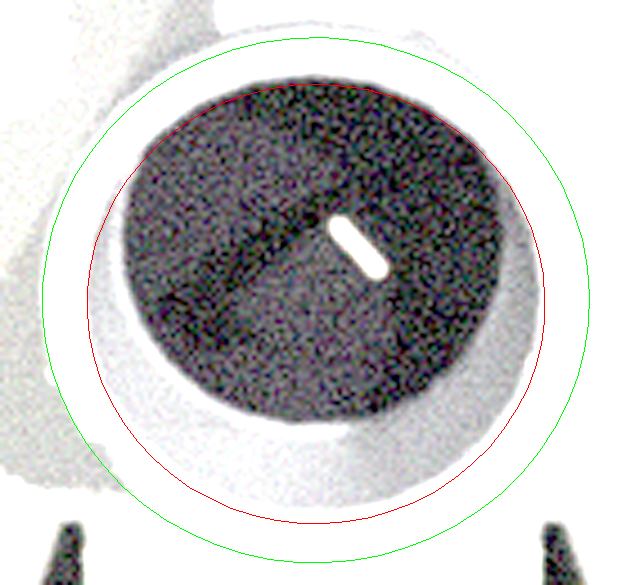

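The white mark runs from crop (335,218) to (383,275). I'll put numbers on it in the knob-top plane.

Run:
```python
from h import *
w=np.load("w1.npy",allow_pickle=True).item(); im=np.mean([vision.get_image("wrist")["img"].astype(float) for _ in range(10)],0)
# rim outer circle: bright-vs-dark inner-edge of the rim via well mask
P=np.array([onz(w,u,v,.159)[:2] for u,v in [(325,185),(333.3,194.3)]]); print("mark ends",P,np.linalg.norm(P[1]-P[0]),"ang",np.degrees(np.arctan2(*(P[1]-P[0])[::-1])),"mid",P.mean(0))
# rectified grid of knob-top plane around the centre, 2 mm cells, axes: rows = along arm (+x', toward post), cols = y' (left)
c=np.array([.4712,-.0293]); a=np.radians(13.7); X=np.array([np.cos(a),np.sin(a)]);Y=np.array([-X[1],X[0]])
g=cv2.GaussianBlur(im.mean(2).astype(np.float32),(0,0),1)
s=np.arange(-24,25,2)/1000
uv=np.array([[proj(w,[*(c+x*X+y*Y),.159]) for y in s[::-1]] for x in s[::-1]],np.float32)
r=cv2.remap(g,uv[...,0],uv[...,1],cv2.INTER_LINEAR)
print(np.array2string(r.astype(int),max_line_width=200))
# rim: radial edge in z=.17 plane
pts=[]
for t in np.radians(np.arange(0,360,10)):
    R=np.arange(.033,.050,.0005); q=np.array([[proj(w,[*(c+rr*(np.cos(t)*X+np.sin(t)*Y)),.17]) for rr in R]],np.float32)
    v=cv2.remap(g,q[...,0],q[...,1],cv2.INTER_LINEAR)[0]; k=np.argmin(np.gradient(v)[12:])+12; pts.append([np.degrees(t),R[k]*1e3,v[0],v[12],v[20],v[-1]])
print(np.array(pts).round(1)[::2])
```

```text
mark ends [[ 0.4830248  -0.03029177]
 [ 0.47767312 -0.03790984]] 0.009309966196641538 ang -125.08800286361335 mid [ 0.48034896 -0.0341008 ]
[[ 12  11  12  12  12  12  12  12  12  12  11  11   9   6   5   5   5   5   6   6   5   6   6   6   6]
 [ 12  12  12  11  12  12  12  12  12  12  12  12  11  10   8   6   6   6   6   6   5   6   6   6   5]
 [ 11  12  12  12  12  12  12  12  12  10  11  10  11  10   9   6   6   6   6   5   6   6   6   6   5]
 [ 11  12  12  12  12  12  12  12  10   9  11  11  10   8   5   6   6   6   6   5   6   6   5   5   6]
 [ 12  12  12  12  12  12  10   9  10  11  10   9   6   4   5   7   6   5   5   6   6   5   6   6   6]
 [ 12  12  12  12  13  12   9   9   9   9   7   5   4   7  17  12   7   6   6   5   6   5   5   6   6]
 [ 12  12  11  12  12  11   9  10   6   6   4   4   6  27  91  54  12   7   6   6   6   5   6   5   6]
 [ 11  12  12  11  11  10   9   7   5   5   5   6  10  25 100 128  50  11   6   5   6   5   5   5   6]
 [ 11  12  11  11   9   7   7   5   5   5   7  11  14  15  37 115 120  41   9   6   6   6   6   6   7]
 [ 12  11  11   8   6   5   5   4
[... 1618 characters left out ...]
  0.   44.    6.   95.  107.  107.1]
 [ 20.   44.   10.1  97.5  97.3  46.9]
 [ 40.   43.5  12.  100.7  91.8  59.9]
 [ 60.   43.   24.1 105.2  79.8  59.9]
 [ 80.   42.5  51.7 108.1  65.4  58.6]
 [100.   42.   54.2 112.1  59.7  47.3]
 [120.   41.5  57.4 140.1  56.7  46.8]
 [140.   40.   61.5 105.6  91.7  87.9]
 [160.   40.   64.3 105.5 121.2 154.4]
 [180.   43.   66.8 152.4 173.2 172.1]
 [200.   39.5  51.1 103.4 139.6 172.3]
 [220.   40.5  44.8 104.4  92.4  90.3]
 [240.   41.5  40.4 142.4  96.6  93.7]
 [260.   41.5  34.9 111.9  97.5  97.1]
 [280.   42.   31.1 108.5  95.  111.2]
 [300.   42.5  16.  106.8  98.  102.3]
 [320.   43.    6.3 100.9 105.   93.8]
 [340.   43.5   6.   99.1 103.   95. ]]
```

The top-plane grid shows the bar's length along world -35°/145°, so its thickness runs along 55°. The mark sits near its upper-right end, and the knob centre is about (0.4722,-0.0295). I'll turn the tool 131° counter-clockwise, which leaves J6 room for the whole clockwise turn.

```bash
python3 -m jog '[0,0,0,0,0,-0.0456,0.35, 0,0,0,0,0,-0.0456,0.35, 0,0,0,0,0,-0.0456,0.35, 0,0,0,0,0,-0.0456,0.35, 0,0,0,0,0,-0.0456,0.35, 0,0,0,0,0,-0.0456,0.35, 0,0,0,0,0,-0.0456,0.35, 0,0,0,0,0,-0.0456,0.35]' >/dev/null
python3 -m jog '[0,0,0,0,0,-0.0456,0.35, 0,0,0,0,0,-0.0456,0.35, 0,0,0,0,0,-0.0456,0.35, 0,0,0,0,0,-0.0456,0.35, 0,0,0,0,0,-0.0456,0.35, 0,0,0,0,0,-0.0456,0.35, 0,0,0,0,0,-0.0456,0.35, 0,0,0,0,0,-0.0456,0.35]' >/dev/null
python3 -m jog '[0,0,0,0,0,0,0.35, 0,0,0,0,0,0,0.35, 0,0,0,0,0,0,0.35, 0,0,0,0,0,0,0.35, 0,0,0,0,0,0,0.35, 0,0,0,0,0,0,0.35, 0,0,0,0,0,0,0.35, 0,0,0,0,0,0,0.35]' >/dev/null
python3 - <<'E'
from h import *
to(.4722,-.0295,.151)
w=vision.get_image("wrist"); g=cv2.GaussianBlur(np.mean([vision.get_image("wrist")["img"].astype(np.float32) for _ in range(6)],0),(0,0),1)
# white mark + rim centroid from this opposite view
u0,v0=proj(w,[.4722,-.0295,.159]); m=(g.min(2)>60).astype(np.uint8)
n,l,s,c=cv2.connectedComponentsWithStats(m)
for i in range(1,n):
    if 15<s[i,4]<120 and np.hypot(*(c[i]-[u0,v0]))<60:
        p=onz(w,*c[i],.159)[:2]; print("blob",c[i].round(1),s[i,4],p.round(4))
gg=g.mean(2);c0=np.array([.4722,-.0295]);A=[]
for t in np.radians(np.arange(0,360,10)):
    R=np.arange(.028,.044,.0005); q=np.array([[proj(w,[*(c0+r*np.array([np.cos(t),np.sin(t)])),.17]) for r in R]],np.float32)
    v=cv2.remap(gg,q[...,0],q[...,1],cv2.INTER_LINEAR)[0]; A.append((np.degrees(t).round(),R[np.argmax(np.gradient(v))]*1e3))
print(A)
cv2.imwrite("pics/w2.png",np.clip(g[:,:,::-1]*1.8,0,255).astype('uint8'))
E
```

```text
pos [ 0.472  -0.0291  0.2854] -y ang -124.9 units [-0.002 -0.002  0.896] F [-0.63  0.6   0.56] Tq [ 0.029 -0.    -0.019] j [-18.2  -8.  104.1   0.   83.8 -73.3] w 0.0279 t 12.95
blob [318.6 212.8] 85 [ 0.4805 -0.0343]
[(np.float64(0.0), np.float64(36.00000000000001)), (np.float64(10.0), np.float64(36.00000000000001)), (np.float64(20.0), np.float64(36.50000000000001)), (np.float64(30.0), np.float64(37.00000000000001)), (np.float64(40.0), np.float64(37.00000000000001)), (np.float64(50.0), np.float64(37.00000000000001)), (np.float64(60.0), np.float64(37.00000000000001)), (np.float64(70.0), np.float64(37.50000000000001)), (np.float64(80.0), np.float64(37.00000000000001)), (np.float64(90.0), np.float64(37.50000000000001)), (np.float64(100.0), np.float64(37.00000000000001)), (np.float64(110.0), np.float64(37.00000000000001)), (np.float64(120.0), np.float64(37.00000000000001)), (np.float64(130.0), np.float64(37.00000000000001)), (np.float64(140.0), np.float64(36.50000000000001)), (np.float64(150.0), np.float64(36.50000000000001)), (np.float64(160.0), np.float64(36.50000000000001)), (np.float64(170.0), np.float64(36.00000000000001)), (np.float64(180.0), np.float64(36.00000000000001)), (np.float64(190.0), np.float64(35.50000000000001)), (np.float64(200.0), np.float64(35.50000000000001)), (np.float64(210.0), np.float64(35.50000000000001)), (np.float64(220.0), np.float64(35.0)), (np.float64(230.0), np.float64(35.0)), (np.float64(240.0), np.float64(35.0)), (np.float64(250.0), np.float64(34.5)), (np.float64(260.0), np.float64(34.5)), (np.float64(270.0), np.float64(34.5)), (np.float64(280.0), np.float64(34.5)), (np.float64(290.0), np.float64(35.0)), (np.float64(300.0), np.float64(35.0)), (np.float64(310.0), np.float64(35.0)), (np.float64(320.0), np.float64(35.50000000000001)), (np.float64(330.0), np.float64(35.50000000000001)), (np.float64(340.0), np.float64(35.50000000000001)), (np.float64(350.0), np.float64(36.00000000000001))]
```

The rim fits cleanly at about (0.4725,-0.0287), consistent with the mark. Descending into the well.

```bash
python3 -m jog '[-0.001,0.004,0.16,0,0,0,0.35, 0,0,0.16,0,0,0,0.35, 0,0,0.16,0,0,0,0.35, 0,0,0.14,0,0,0,0.35, 0,0,0,0,0,0,0.35, 0,0,0,0,0,0,0.35, 0,0,0,0,0,0,0.35, 0,0,0,0,0,0,0.35]' | grep -E "pos|ft"
python3 -m jog '[0,0,0.04,0,0,0,0.35, 0,0,0.05,0,0,0,0.35, 0,0,0.05,0,0,0,0.35, 0,0,0.05,0,0,0,0.35, 0,0,0.04,0,0,0,0.35, 0,0,0.04,0,0,0,0.35, 0,0,0,0,0,0,0.35, 0,0,0,0,0,0,0.35]' | grep -E "pos|ft|width"
python3 -c "
from h import *
to(.4725,-.0287,.151)"
```

```text
position: [0.4734, -0.029, 0.1939]
ft_force: [-0.8, -0.9, 0.5]
position: [0.4725, -0.0287, 0.1518]
ft_force: [-0.8, -0.2, 1.0]
grip_width: 0.0278
pos [ 0.4725 -0.0287  0.1518] -y ang -124.9 units [-0.     0.     0.005] F [-0.79 -0.2   1.  ] Tq [-0.052 -0.007  0.017] j [-18.1  -0.7 112.9  -0.   67.8 -73.3] w 0.0278 t 14.9
```

```bash
python3 -m jog '[0,0,0,0,0,0,0.6, 0,0,0,0,0,0,0.7, 0,0,0,0,0,0,0.8, 0,0,0,0,0,0,1, 0,0,0,0,0,0,1, 0,0,0,0,0,0,1, 0,0,0,0,0,0,1, 0,0,0,0,0,0,1]' 40
python3 -c "
from h import *
to(.4725,-.0287,.151)"
```

```text
clock: 15.7
position: [0.4725, -0.0292, 0.1524]
orientation: [[-0.82, 0.572, -0.0], [0.572, 0.82, -0.001], [-0.001, -0.001, -1.0]]
ft_force: [-3.5, -3.1, 5.8]
grip_width: 0.013
gripper_force: 40.8
pos [ 0.4725 -0.0292  0.1524] -y ang -124.9 units [0.002 0.003 0.009] F [-3.53 -3.13  5.85] Tq [-0.57   0.618 -0.134] j [-1.820e+01 -7.000e-01  1.129e+02 -1.000e-01  6.780e+01 -7.330e+01] w 0.013 t 15.7
```

Gripped at 13 mm. I'll relieve the small side and vertical loads, then start turning.

```bash
python3 -m jog '[0,-0.006,-0.008,0,0,0,1, 0,0,0,0,0,0,1, 0,0,0,0,0,0,1, 0,0,0,0,0,0,1, 0,0,0,0,0,0,1, 0,0,0,0,0,0,1, 0,0,0,0,0,0,1, 0,0,0,0,0,0,1]' | grep -E "pos|ft"
python3 -c "
from h import *
to(.4725,-.0287,.151)"
python3 -m jog '[0,0,0,0,0,0.02,1, 0,0,0,0,0,0.03,1, 0,0,0,0,0,0.03,1, 0,0,0,0,0,0.03,1, 0,0,0,0,0,0.03,1, 0,0,0,0,0,0.02,1, 0,0,0,0,0,0,1, 0,0,0,0,0,0,1]' | grep -E "pos|ft|grip"
python3 -c "
from h import *
to(.4725,-.0287,.151)"
```

```text
position: [0.4723, -0.0293, 0.1525]
ft_force: [5.3, -2.2, -8.2]
pos [ 0.4723 -0.0293  0.1525] -y ang -124.9 units [0.001 0.004 0.01 ] F [ 5.25 -2.16 -8.24] Tq [-0.257 -0.929 -0.113] j [-18.2  -0.8 112.9   0.   67.8 -73.4] w 0.0129 t 16.5
position: [0.4724, -0.0293, 0.1525]
ft_force: [4.7, -2.0, -9.2]
grip_width: 0.0129
gripper_force: 39.5
pos [ 0.4724 -0.0293  0.1525] -y ang -153.7 units [0.003 0.002 0.01 ] F [ 4.67 -1.98 -9.2 ] Tq [-0.258 -0.947 -0.065] j [-18.2  -0.8 112.9   0.   67.8 -44.6] w 0.0129 t 17.3
```

```bash
cat > st.py <<'E'
from h import *
s=readout.observe();R=s["orientation"]; a=(np.degrees(np.arctan2(-R[1,1],-R[0,1])))
k=(-124.9-a)%360
f=s["ft_force"]; print("knob deg %.2f rad %.3f"%(k,np.radians(k)),"Tq",s["wrist_torque"].round(3),"j6 eff %.4f"%s["joint_efforts"][5],"F",f.round(1),"F tool",(R.T@f).round(1),"pos",s["position"].round(4),"t",s["clock"],"g",round(s["gripper_force"],1))
E
python3 -m jog '[-0.004,0.004,0.005,0,0,0.014,1, 0,0,0,0,0,0.026,1, 0,0,0,0,0,0.026,1, 0,0,0,0,0,0.026,1, 0,0,0,0,0,0.026,1, 0,0,0,0,0,0.026,1, 0,0,0,0,0,0.014,1, 0,0,0,0,0,0.003,1]' >/dev/null; python3 st.py
python3 -m jog '[0,0,0,0,0,0.003,1, 0,0,0,0,0,0.003,1, 0,0,0,0,0,0.003,1, 0,0,0,0,0,0.003,1, 0,0,0,0,0,0.003,1, 0,0,0,0,0,0.003,1, 0,0,0,0,0,0.003,1, 0,0,0,0,0,0.003,1]' >/dev/null; python3 st.py
```

```text
knob deg 57.75 rad 1.008 Tq [ 0.019 -0.021  0.11 ] j6 eff 0.2728 F [0.5 1.1 0.1] F tool [ 1.1  0.4 -0.1] pos [ 0.4727 -0.0293  0.1525] t 18.1 g 40.6
knob deg 62.11 rad 1.084 Tq [0.617 0.379 0.081] j6 eff 0.0184 F [-2.7  4.3  4.7] F tool [ 3.9 -3.2 -4.7] pos [ 0.4727 -0.0296  0.1524] t 18.9 g 41.1
```

```bash
python3 -m jog '[0.0095,-0.0035,-0.0025,0,0,0.003,1, 0,0,0,0,0,0.003,1, 0,0,0,0,0,0.003,1, 0,0,0,0,0,0.003,1, 0,0,0,0,0,0.003,1, 0,0,0,0,0,0.003,1, 0,0,0,0,0,0.003,1, 0,0,0,0,0,0.003,1]' >/dev/null; python3 st.py
python3 -m jog '[0,0,0,0,0,0.003,1, 0,0,0,0,0,0.003,1, 0,0,0,0,0,0.003,1, 0,0,0,0,0,0.003,1, 0,0,0,0,0,0.003,1, 0,0,0,0,0,0.003,1, 0,0,0,0,0,0.003,1, 0,0,0,0,0,0.003,1]' >/dev/null; python3 st.py
python3 -m jog '[0,0,0,0,0,0.003,1, 0,0,0,0,0,0.003,1, 0,0,0,0,0,0.003,1, 0,0,0,0,0,0.003,1, 0,0,0,0,0,0.003,1, 0,0,0,0,0,0.003,1, 0,0,0,0,0,0.003,1, 0,0,0,0,0,0.003,1]' >/dev/null; python3 st.py
```

```text
knob deg 66.44 rad 1.160 Tq [-0.945 -0.213  0.106] j6 eff 0.0201 F [ 0.8 -5.  -3.4] F tool [-4.7  1.7  3.4] pos [ 0.4727 -0.0292  0.1525] t 19.7 g 40.2
knob deg 70.77 rad 1.235 Tq [-0.949 -0.247  0.123] j6 eff 0.0202 F [ 1.8 -5.6 -4.5] F tool [-4.9  3.2  4.6] pos [ 0.4727 -0.0292  0.1525] t 20.5 g 40.1
knob deg 75.09 rad 1.311 Tq [-0.904 -0.279  0.121] j6 eff 0.0203 F [ 1.2 -5.5 -4.3] F tool [-4.7  3.   4.3] pos [ 0.4727 -0.0292  0.1525] t 21.3 g 40.1
```

```bash
python3 -m jog '[0,0,0,0,0,0.003,1, 0,0,0,0,0,0.003,1, 0,0,0,0,0,0.003,1, 0,0,0,0,0,0.003,1, 0,0,0,0,0,0.003,1, 0,0,0,0,0,0.003,1, 0,0,0,0,0,0.003,1, 0,0,0,0,0,0.003,1]' >/dev/null; python3 st.py
python3 -m jog '[0,0,0,0,0,0.003,1, 0,0,0,0,0,0.003,1, 0,0,0,0,0,0.003,1, 0,0,0,0,0,0.003,1, 0,0,0,0,0,0.003,1, 0,0,0,0,0,0.003,1, 0,0,0,0,0,0.003,1, 0,0,0,0,0,0.003,1]' >/dev/null; python3 st.py
python3 -m jog '[0,0,0,0,0,0.003,1, 0,0,0,0,0,0.003,1, 0,0,0,0,0,0.003,1, 0,0,0,0,0,0.003,1, 0,0,0,0,0,0.003,1, 0,0,0,0,0,0.003,1, 0,0,0,0,0,0.003,1, 0,0,0,0,0,0.003,1]' >/dev/null; python3 st.py
```

```text
knob deg 79.41 rad 1.386 Tq [-0.894 -0.271  0.118] j6 eff 0.0204 F [ 1.1 -6.  -3.9] F tool [-5.   3.5  3.9] pos [ 0.4727 -0.0292  0.1525] t 22.1 g 40.1
knob deg 83.72 rad 1.461 Tq [-0.953 -0.286  0.111] j6 eff 0.0204 F [ 2.2 -5.5 -4. ] F tool [-3.8  4.6  4. ] pos [ 0.4727 -0.0292  0.1525] t 22.9 g 40.1
knob deg 88.05 rad 1.537 Tq [-0.992 -0.293  0.116] j6 eff 0.0205 F [ 1.5 -5.8 -3.7] F tool [-4.   4.4  3.8] pos [ 0.4727 -0.0293  0.1525] t 23.7 g 40.1
```

```bash
python3 -m jog '[0,0,0,0,0,0.003,1, 0,0,0,0,0,0.003,1, 0,0,0,0,0,0.003,1, 0,0,0,0,0,0.003,1, 0,0,0,0,0,0.003,1, 0,0,0,0,0,0.003,1, 0,0,0,0,0,0.003,1, 0,0,0,0,0,0.003,1]' >/dev/null; python3 st.py
```

```text
knob deg 92.36 rad 1.612 Tq [-0.983 -0.252  0.108] j6 eff 0.0205 F [ 1.5 -5.7 -3.3] F tool [-3.7  4.7  3.3] pos [ 0.4727 -0.0292  0.1525] t 24.5 g 40.1
```

```bash
python3 -m jog '[0,0,0,0,0,0.003,1, 0,0,0,0,0,0.003,1, 0,0,0,0,0,0.003,1, 0,0,0,0,0,0.003,1, 0,0,0,0,0,0.003,1, 0,0,0,0,0,0.003,1, 0,0,0,0,0,0.003,1, 0,0,0,0,0,0.003,1]' >/dev/null; python3 st.py
python3 -m jog '[0,0,0,0,0,0.003,1, 0,0,0,0,0,0.003,1, 0,0,0,0,0,0.003,1, 0,0,0,0,0,0.003,1, 0,0,0,0,0,0.003,1, 0,0,0,0,0,0.003,1, 0,0,0,0,0,0.003,1, 0,0,0,0,0,0.003,1]' >/dev/null; python3 st.py
```

```text
knob deg 96.68 rad 1.687 Tq [-0.944 -0.327  0.145] j6 eff 0.0441 F [ 1.3 -5.4 -4. ] F tool [-3.1  4.5  4. ] pos [ 0.4727 -0.0293  0.1525] t 25.3 g 40.1
knob deg 101.00 rad 1.763 Tq [-0.949 -0.25   0.143] j6 eff 0.0615 F [ 1.2 -5.5 -2.7] F tool [-3.   4.8  2.7] pos [ 0.4727 -0.0293  0.1525] t 26.1 g 40.1
```

```bash
python3 -m jog '[0,0,0,0,0,0.003,1, 0,0,0,0,0,0.003,1, 0,0,0,0,0,0.003,1, 0,0,0,0,0,0.003,1, 0,0,0,0,0,0.003,1, 0,0,0,0,0,0.003,1, 0,0,0,0,0,0.003,1, 0,0,0,0,0,0.003,1]' >/dev/null; python3 st.py
```

```text
knob deg 105.32 rad 1.838 Tq [-0.963 -0.288  0.123] j6 eff 0.0790 F [ 2.  -4.7 -5. ] F tool [-1.5  4.9  5. ] pos [ 0.4727 -0.0293  0.1525] t 26.9 g 40.1
```

J6 effort left its flat 0.0205 at about 94° and has climbed about 0.0585 N m, roughly 10 N. The noisier wrist torque disagrees a little, so I'll sample it with the arm still.

```bash
python3 - <<'E'
from h import *
A=[]
for i in range(12):
    vision.get_image("wrist"); s=readout.observe(); A.append([*s["wrist_torque"],s["joint_efforts"][5],*s["ft_force"]])
A=np.array(A); print(A[:,2].round(3),A[:,3].round(4)); print(A.mean(0).round(4))
E
python3 st.py
python3 -m jog '[0,0,0,0,0,0.0005,1, 0,0,0,0,0,0.0005,1, 0,0,0,0,0,0.0005,1, 0,0,0,0,0,0.0005,1, 0,0,0,0,0,0.0005,1, 0,0,0,0,0,0.0005,1, 0,0,0,0,0,0.0005,1, 0,0,0,0,0,0.0005,1]' >/dev/null; python3 st.py
```

```text
[0.094 0.063 0.074 0.062 0.077 0.122 0.044 0.062 0.119 0.087 0.093 0.102] [0.164  0.1486 0.1038 0.0947 0.0938 0.0941 0.0942 0.0942 0.0943 0.0943
 0.0943 0.0943]
[-0.9803 -0.3102  0.0832  0.1054  1.8593 -5.6222 -3.8444]
knob deg 105.31 rad 1.838 Tq [-0.921 -0.322  0.102] j6 eff 0.0943 F [ 2.3 -5.5 -4.2] F tool [-1.7  5.7  4.2] pos [ 0.4727 -0.0293  0.1525] t 27.5 g 40.1
knob deg 106.02 rad 1.850 Tq [-0.987 -0.289  0.206] j6 eff 0.1631 F [ 1.4 -5.6 -3.8] F tool [-2.5  5.2  3.8] pos [ 0.4728 -0.0293  0.1525] t 28.3 g 40.1
```

The effort rise at constant speed gives about 10 N, and 12° past touch gives about 12 N, so both sit on target. Releasing and rising.

```bash
python3 -m jog '[0,0,0,0,0,0,0.8, 0,0,0,0,0,0,0.6, 0,0,0,0,0,0,0.45, 0,0,0,0,0,0,0.35, 0,0,0,0,0,0,0.35, 0,0,0,0,0,0,0.35, 0,0,0,0,0,0,0.35, 0,0,0,0,0,0,0.35]' | grep -E "pos|ft|grip"
python3 st.py
```

```text
position: [0.4724, -0.0282, 0.1527]
ft_force: [0.4, 0.3, -0.3]
grip_width: 0.0277
gripper_force: 0.0
knob deg 105.99 rad 1.850 Tq [-0.005 -0.025  0.031] j6 eff 0.0004 F [ 0.4  0.3 -0.3] F tool [0.5 0.  0.3] pos [ 0.4724 -0.0282  0.1527] t 29.1 g 0.0
```

```bash
python3 -m jog '[0,0,-0.05,0,0,0,0.35, 0,0,-0.1,0,0,0,0.35, 0,0,-0.15,0,0,0,0.35, 0,0,-0.2,0,0,0,0.35, 0,0,-0.2,0,0,0,0.35, 0,0,-0.15,0,0,0,0.35, 0,0,0,0,0,0,0.35, 0,0,0,0,0,0,0.35]' | grep -E "pos|ft"
python3 - <<'E'
from h import *
w=vision.get_image("wrist"); g=cv2.GaussianBlur(np.mean([vision.get_image("wrist")["img"].astype(np.float32) for _ in range(6)],0),(0,0),1)
u0,v0=proj(w,[.4725,-.0287,.159]); n,l,s,c=cv2.connectedComponentsWithStats((g.min(2)>60).astype(np.uint8))
for i in range(1,n):
    if 15<s[i,4]<140 and np.hypot(*(c[i]-[u0,v0]))<60:
        p=onz(w,*c[i],.159)[:2]; q=p-[.4725,-.0287]; print("mark",c[i].round(1),s[i,4],p.round(4),np.degrees(np.arctan2(q[1],q[0])))
gg=g.mean(2);c0=np.array([.4722,-.0295]);A=[]
T=np.radians(np.arange(0,360,5)); D=np.c_[np.cos(T),np.sin(T)]
for d in D:
    R=np.arange(.028,.044,.0005); q=np.array([[proj(w,[*(c0+r*d),.17]) for r in R]],np.float32)
    A.append(R[np.argmax(np.gradient(cv2.remap(gg,q[...,0],q[...,1],cv2.INTER_LINEAR)[0]))])
A=np.array(A); print("rim offset mm",(np.linalg.lstsq(np.c_[D,np.ones(len(A))],A,rcond=None)[0]*1e3).round(2))
sc=vision.get_image("scene")["img"][:,:,::-1]; a=cv2.resize(sc[150:310,100:320],None,fx=1.8,fy=1.8)
b=g[60:360,150:490][:,:,::-1]; H=np.zeros((300,396+340,3)); H[:288,:396]=a; H[:,396:]=b
cv2.imwrite("pics/end.png",np.clip(H*1.6,0,255).astype('uint8'))
E
```

```text
position: [0.4725, -0.0282, 0.2803]
ft_force: [0.1, 0.4, -1.1]
mark [321.5 214.9] 74 [ 0.465  -0.0354] -138.49580325917736
rim offset mm [ 0.71  0.35 36.38]
```

View pics/end.png

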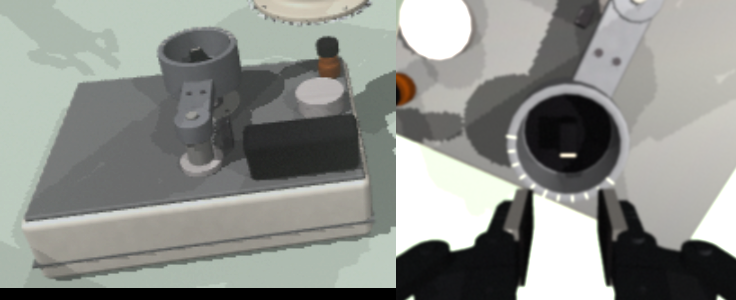

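The head sits over the crystal. The knob has turned (mark at (568,155) in the right panel), the neighbours are unmoved and the gripper is clear of everything.

```bash
python3 -c "
from station import ticket
print(ticket.close_job())"
```

```text
the job is handed in; nothing more can be done
None
```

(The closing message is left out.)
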